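# Put the blue mixing cup on the pigment scale and tare it

## Task

Stand the empty blue mixing cup upright on the middle of the scale's steel plate and let go of it. Then zero the scale by pressing its green tare key with a fingertip, firmly and for a moment so that the push registers, but without leaning hard on it, and let go. Do not touch the red power key, and set the cup down rather than dropping it.

Things in the scene. Friction and masses are not known exactly. Their poses are not given: they have to be found in the camera images.
- blue_cup: Blue glazed cup, empty, straight-sided, round, 48 mm outside diameter, 48 mm tall, wall 4 mm, 0.1 kg, loose, upright on the table among a white and a terracotta cup of the same size (in any of three places, at least 90 mm between centres). Origin: centre of its underside; z up.
- plate (a point): Middle of the upper face of the scale's round steel plate, 136 mm in diameter, 36 mm above the table. The scale is a fixed white slab 230 by 190 mm, 28 mm high. z up; x points from the key panel towards the plate. The panel is the strip nearest the robot: the keys' row lies 115 mm in -x of this point, a black display between the keys.
- tare_key: Green square membrane key, 36 by 36 mm, at the left or right end of the panel. Origin: centre of its upper face, 31.5 mm above the table, 3.5 mm proud of the slab; z up. It gives only 1.5 mm straight down: starts to move at about 1.5 N, at its stop at about 6 N. A push of 4 N or more held for a quarter of a second registers; above 40 N is too hard.
- power_key: Red square membrane key of the same size and height, at the other end of the panel, 128 mm from the green one. Not to be touched. Origin: centre of its upper face.
Not all that is in view belongs to the job. What is shaped like the blue_cup but purple, turquoise or yellow is not meant.

How it is judged:
On the way, in this order (a step that is already met when the one before it is completed fails the run):
1. the blue cup stands upright on the middle of the plate, let go (horizontal distance between blue_cup and plate below 0.03 m and z of blue_cup in the frame of plate between -0.004 and 0.004 m and angle between blue_cup's own z axis and vertical below 0.1 rad and linear speed of blue_cup below 0.02 m/s and contact force between blue_cup and the arm below 0.1 N and contact force between blue_cup and the fingers below 0.1 N), for 0.2 s.
2. with the cup on the plate, the green key is pressed by a fingertip with at least 4 N for a moment (contact force between tare_key and the fingers above 4 N and horizontal distance between blue_cup and plate below 0.03 m and angle between blue_cup's own z axis and vertical below 0.1 rad), for 0.15 s.
At the end, for the whole second after the job is handed in: The blue cup stands upright (within about 6 degrees) and still on the plate, its centre within 30 mm of the plate's middle, and the green key, having been pressed with the cup in place, is let go (horizontal distance between blue_cup and plate below 0.03 m and z of blue_cup in the frame of plate between -0.004 and 0.004 m and angle between blue_cup's own z axis and vertical below 0.1 rad and linear speed of blue_cup below 0.02 m/s and contact force between tare_key and anything else below 0.5 N); the robot touches nothing.
It fails at once if the red power key is touched (contact force between power_key and anything else above 0.5 N).
It fails at once if the green key is leaned on with more than 40 N (contact force between tare_key and anything else above 40 N).
It fails at once if the cup is dropped: it falls free more than 25 mm above the plate (z of blue_cup in the frame of plate above 0.025 m and contact force between blue_cup and anything else below 0.01 N).
It also fails if it takes over 48 s, if anything falls off the work surface, if the arm or the gripper's body presses on something with over 40 N, if the wrist force passes 120 N, or if a joint passes its speed limit or range.

## Robot

A 6-joint arm with a two-finger parallel gripper is mounted at the origin on the work surface. World frame = base frame: x ahead of the robot, y to its left, z up, the work surface at z = 0. Lengths are in m, angles in rad, forces in N, time in s.
With the tool pointing down it reaches from about 0.4 to 0.825 m from the base axis. Payload 7 kg.
Tool frame: the origin (TCP) lies between the finger pads; the fingertips stand 8 mm ahead of it and the grasp point (between the pads) lies 11 mm behind it (arm.finger_overhang is the distance from the TCP to the fingertips, in m); z points along the fingers, y is the line along which they close (so a half turn about z gives the same grasp; the last joint's range is limited). The gripper opens to 88 mm and grips with 3 to 60 N. Pads are 19 mm wide; open, the fingers measure 130 mm over their backs; the gripper's body (78 mm by 193 mm) begins 47 mm behind the grasp point.
Start: joints at [1.436, 0.359, 0.012, 0, -1.224, -0.288], TCP at [0.277, 0.616, 0.235] pointing down, gripper open.
Joint ranges: [-3.07, 3.07], [-1.43, 2.12], [-1.02, 1.25], [-3.03, 1.67], [-3.05, -0], [-3.03, 3.03]. Speed limits (rad/s): [2.39, 2.39, 3.01, 3.14, 3.14, 3.14].

## Interface

Orientations are given as [roll, pitch, yaw] about the fixed x, y, z axes, in that order (R = Rz(yaw) Ry(pitch) Rx(roll)).
In Python, from station import arm gives the robot as it stands.
- The arm moves only by the tool move_arm, never from a script. Its argument "rows" is text: rows parted by semicolons, each of 7 numbers parted by spaces: the turn, a rotation vector about the tool's x, y, z in degrees, then the shift along the tool's x, y, z in m, then the finger opening in m, from 0 to 0.0876. A call has 1 to 8 rows; each row shifts and turns the commanded pose from where the row before left it, along the tool's axes as they then stand; what a row does not reach is not made up. A row lasts 1/8 s, in which the tool goes at most 62.5 mm and 10.7 degrees, less where a joint would pass 70% of its speed; a pose out of reach is approached as far as the arm can. A call is refused whole if a number of a shift passes 0.0625 or a number of a turn 10.7, either way. A call with a gripper value outside its range is refused whole. The fingers move at their own pace and stop on an object; "squeeze" is the grip in N (left out, the last holds). Time passes only in rows, so rows that do not move let the fingers close. It gives the time, the measured TCP pose, the force, the opening and the grip force at its end, in the units of the state.
- arm.get_state(): the state, without advancing time (a new reading comes with each control period).
- arm.grab_frame(name): name is "scene" or "top"; returns (picture, depth): 400x640x3 uint8, blue, green, red; 400x640 float32, m along the optical axis (not along the pixel's ray), 0 where there is no reading.
- arm.camera_model(name): a dict with "mtx" (3x3 intrinsics, pixels), "k1" (the pictures are not rectified: a ray, as slopes to the right and down, at radius r is drawn at 1 + k1 r^2 times it, then the intrinsics apply), "camera_from_world" (4x4, takes a point from world to camera coordinates). Camera axes: x right, y down, z forward; pixel columns grow to the right and rows downward; lengths in m; the calibration is good to about 2 mm. A picture is of the moment at which its call begins. camera_model takes no time and is no camera call.
- arm.job_done(): hands the job in; it is judged then, once.
The state is a dict: "t": time; "q": joint angles; "qd": joint speeds; "joint_efforts": joint torques, N m; "eef_pos": TCP position; "ee_rot": TCP orientation; "force": force on the tool from outside, world axes, zero at the start; "moment": the same for the moment, N m; "width": finger opening in m; "gripper_force": force on a finger pad.
Only numpy, scipy, OpenCV 4.12 (cv2) and the standard library are available. Lean on these libraries where they do the work, as an engineer would, in place of code of your own. Each camera call takes 0.05 s, during which the arm holds its last target. There are 200 camera calls.

## Working session

There is one attempt and no reset: what is moved stays moved. The work goes in short steps, Python scripts to look and compute and a tool call to move; the robot and the scene stay as the last step left them, time stands still between calls to the robot, and variables do not carry over. Pictures are saved under pics/ and viewed, at most 10 in all, crops included, and the job is handed in when it is done.

Besides the shell and the picture viewer there is one more tool, called after "Request:" by a JSON object that holds its "fn" and its "kwargs". move_arm: Moves the arm, as the interface text tells. Its arguments: {"type":"object","properties":{"rows":{"type":"string"},"squeeze":{"type":"number"}},"required":["rows"]}

```bash
mkdir -p pics; cat > h.py <<'E'
import numpy as np,cv2
from station import arm
def px2w(name,u,v,z=None,d=None):
    m=arm.camera_model(name);K=np.array(m["mtx"]);T=np.linalg.inv(np.array(m["camera_from_world"]))
    s=cv2.undistortPoints(np.array([[[u,v]]],float),K,np.array([m["k1"],0,0,0.]))[0,0]
    r=T[:3,:3]@np.array([s[0],s[1],1]);o=T[:3,3]
    return o+r*(d if d is not None else (z-o[2])/r[2])
E
python3 - <<'E'
from h import *
for n in("top","scene"):
    p,d=arm.grab_frame(n);cv2.imwrite(f"pics/{n}0.png",p);np.save(f"pics/{n}0.npy",d)
    m=arm.camera_model(n);print(n,m["k1"],np.linalg.inv(m["camera_from_world"])[:3,3])
s=arm.get_state();print(s)
E
```

```text
top -0.09802073621233769 [ 0.24594564 -0.05429855  1.10473538]
scene -0.11255490128751716 [0.80640334 0.33286773 0.74082939]
{'t': 0.1, 'q': array([ 1.43613116e+00,  3.59334408e-01,  1.11901489e-02, -3.15514937e-04,
       -1.22411300e+00, -2.88093582e-01]), 'qd': array([-0.00104451, -0.00176368,  0.00189484,  0.00166788, -0.00060944,
       -0.00138787]), 'joint_efforts': array([-7.02230500e-04, -5.84162629e+01,  2.93749666e+01,  7.01552868e+00,
        1.01940637e-02, -3.53304790e-05]), 'eef_pos': array([0.27679035, 0.61518782, 0.23372   ]), 'ee_rot': array([ 3.14010764e+00, -1.30729789e-04, -4.22866072e-01]), 'force': array([-0.57148678, -0.10329025, -0.17503629]), 'moment': array([ 0.04495165,  0.03109457, -0.02369865]), 'gripper_force': 0.0, 'width': 0.08762636230946962}
```

View pics/top0.png

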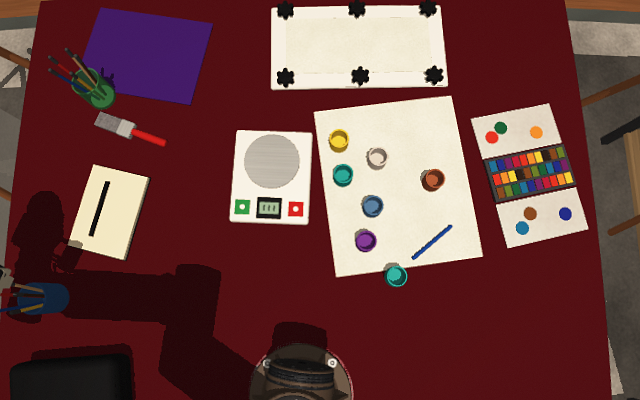

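View pics/scene0.png

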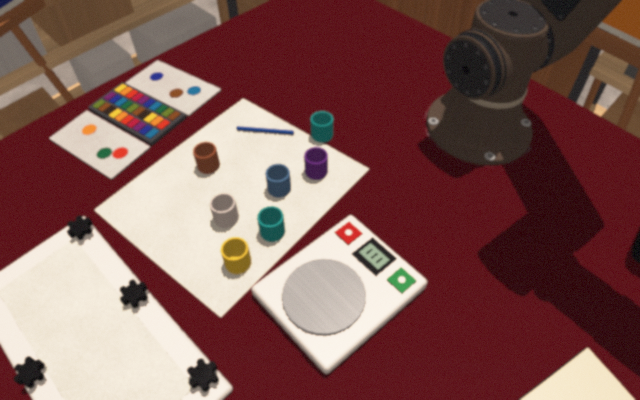

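Top view: blue cup at (372,205). It could be confused with purple (365,240), turquoise (342,175) and (396,275), or the blue bottle/brush pot at (40,298). White is at (376,158), terracotta (432,180) and yellow (339,139). I choose (372,205); in the scene view it is at (278,180). Plate at (271,161), green key (242,207), red key (296,209).

```bash
python3 - <<'E'
from h import *
p=cv2.imread("pics/top0.png");c=p[125:255,225:405];cv2.imwrite("pics/crop1.png",cv2.resize(c,None,fx=4.4,fy=4.4,interpolation=cv2.INTER_CUBIC))
d=np.load("pics/top0.npy")
for n,u,v,z in[("plate",271.5,161,.036),("green",242,207,.0315),("red",296,209,.0315),("blue",372.5,204,.048),("purple",366,239,.048),("turq",343,174,.048),("white",377,157,.048),("terr",433,179,.048)]:
    print(n,px2w("top",u,v,z=z).round(4),px2w("top",u,v,d=d[int(v),int(u)]).round(3))
E
```

```text
plate [0.5476 0.0663 0.036 ] [0.547 0.066 0.038]
green [0.4365 0.1361 0.0315] [0.437 0.136 0.031]
red [0.4301 0.0074 0.0315] [0.431 0.008 0.029]
blue [ 0.437  -0.1728  0.048 ] [ 0.445 -0.178  0.005]
purple [ 0.355  -0.1551  0.048 ] [ 0.36  -0.159  0.005]
turq [ 0.5102 -0.1051  0.048 ] [ 0.52  -0.107  0.007]
white [ 0.5512 -0.1874  0.048 ] [ 0.564 -0.193  0.002]
terr [ 0.4957 -0.3193  0.048 ] [ 0.506 -0.33   0.005]
```

View pics/crop1.png

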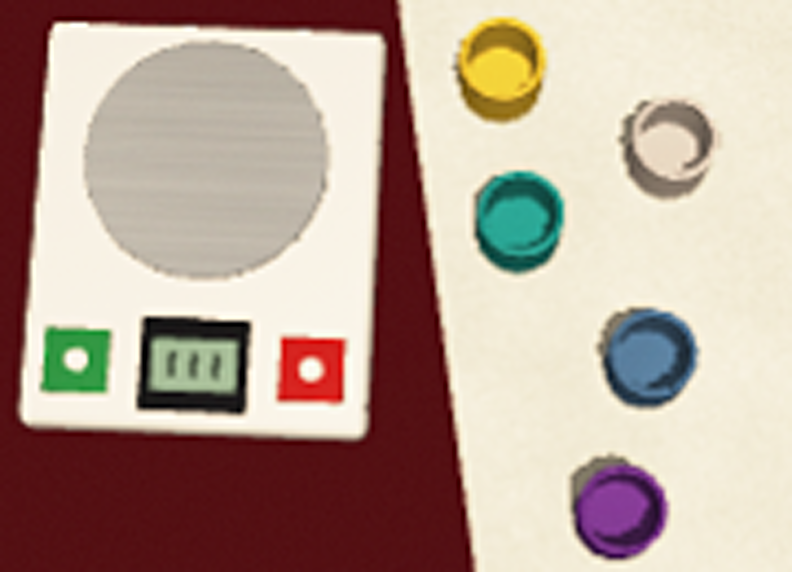

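Choice confirmed: at crop (652,352) the cup is blue, with purple well below it and turquoise up-left. The distances check out: keys 129 mm apart, row to plate 114 mm. Turning the tool to yaw 0 and going over.

Request:
{"fn": "move_arm", "kwargs": {"rows": "0 0 -8.07 0 0 0 0.0876;0 0 -8.07 0 0 0 0.0876;0 0 -8.07 0 0 0 0.0876;0 0 0 0.03 0.056 0 0.0876;0 0 0 0.03 0.056 0 0.0876;0 0 0 0.03 0.056 0 0.0876;0 0 0 0.03 0.056 0 0.0876;0 0 0 0.03 0.056 0 0.0876", "squeeze": 12}}

```text
t: 1.1
eef_pos: [0.4249, 0.3381, 0.2345]
ee_rot: [3.141, 0.0, 0.0]
force: [1.1, -0.1, 0.3]
width: 0.0876
gripper_force: 0.0
```

Request:
{"fn": "move_arm", "kwargs": {"rows": "0 0 0 0.011 0.06 0 0.0876;0 0 0 0 0.06 0 0.0876;0 0 0 0 0.06 0 0.0876;0 0 0 0 0.06 0 0.0876;0 0 0 0 0.06 0 0.0876;0 0 0 0 0.06 0 0.0876;0 0 0 0 0.06 0 0.0876;0 0 0 0 0.06 0 0.0876"}}

```text
t: 2.1
eef_pos: [0.4349, -0.1418, 0.2347]
ee_rot: [-3.141, -0.001, 0.0]
force: [1.5, 0.3, 0.5]
width: 0.0876
gripper_force: 0.0
```

Request:
{"fn": "move_arm", "kwargs": {"rows": "0 0 0 0 0.03 0.03 0.0876;0 0 0 0 0 0.05 0.0876;0 0 0 0 0 0.03 0.0876;0 0 0 0 0 0 0.0876"}}

```text
t: 2.6
eef_pos: [0.4334, -0.1701, 0.1226]
ee_rot: [-3.142, 0.005, -0.001]
force: [0.6, 0.2, 0.7]
width: 0.0875
gripper_force: 0.0
```

```bash
python3 - <<'E'
from h import *
a=[cv2.resize(arm.grab_frame("top")[0][140:270,310:440],None,fx=3,fy=3,interpolation=cv2.INTER_CUBIC),cv2.resize(arm.grab_frame("scene")[0][90:220,210:340],None,fx=3,fy=3,interpolation=cv2.INTER_CUBIC)]
cv2.imwrite("pics/c2.png",np.hstack(a))
E
```

```text
(no output)
```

View pics/c2.png

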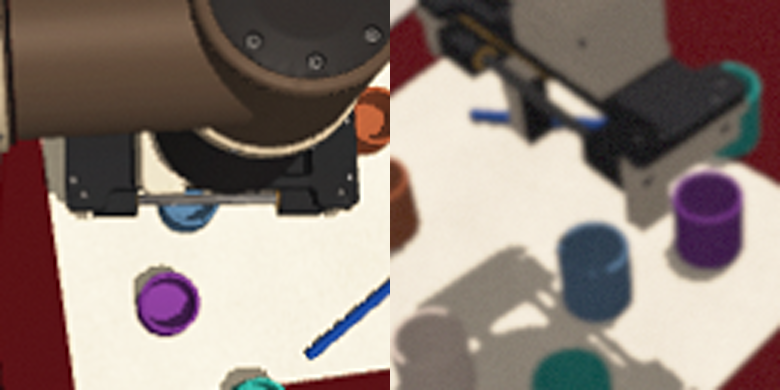

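The fingers straddle the blue cup: its rim is at about (593,240) in the composite, i.e. scene pixel (277.7,170). Cross-checking with the scene camera.

```bash
python3 - <<'E'
from h import *
print(px2w("scene",277.4,169.4,z=.048),px2w("top",372.8,204.6,z=.048),px2w("top",271.2,160.8,z=.036),px2w("top",241.8,206.2,z=.0315),px2w("scene",323.7,296,z=.036),px2w("scene",401.5,280,z=.0315))
print(arm.get_state()["eef_pos"])
E
```

```text
[ 0.43113615 -0.18067931  0.048     ] [ 0.43557307 -0.17343352  0.048     ] [0.54813945 0.067002   0.036     ] [0.43840741 0.13658172 0.0315    ] [0.55241038 0.06830545 0.036     ] [0.43931189 0.13639746 0.0315    ]
[ 0.43585584 -0.17003428  0.12536021]
```

Request:
{"fn": "move_arm", "kwargs": {"rows": "0 0 0 -0.001 0.005 0.03 0.0876;0 0 0 0 0 0.03 0.0876;0 0 0 0 0 0.025 0.0876;0 0 0 0 0 0.02 0.0876;0 0 0 0 0 0 0.0876;0 0 0 0 0 0 0.0876"}}

```text
t: 3.45
eef_pos: [0.4357, -0.1749, 0.021]
ee_rot: [3.141, -0.002, 0.0]
force: [0.1, -0.3, 0.1]
width: 0.0875
gripper_force: 0.0
```

Request:
{"fn": "move_arm", "kwargs": {"rows": "0 0 0 0 0 0 0.04;0 0 0 0 0 0 0.04;0 0 0 0 0 0 0.04;0 0 0 0 0 0 0.04;0 0 0 0 0 0 0.04;0 0 0 0 0 0 0.04", "squeeze": 12}}

```text
t: 4.2
eef_pos: [0.4343, -0.175, 0.0196]
ee_rot: [3.142, 0.0, -0.0]
force: [-0.5, -0.3, 2.0]
width: 0.0485
gripper_force: 12.0
```

Request:
{"fn": "move_arm", "kwargs": {"rows": "0 0 0 0 0 -0.015 0.04;0 0 0 0 0 -0.035 0.04;0 0 0 0 0 -0.04 0.04;0 0 0 0 0 -0.03 0.04;0 0 0 0.01 -0.02 0 0.04;0 0 0 0.015 -0.03 0 0.04;0 0 0 0.015 -0.03 0 0.04;0 0 0 0.015 -0.03 0 0.04"}}

```text
t: 5.2
eef_pos: [0.4894, -0.064, 0.1393]
ee_rot: [-3.142, 0.0, -0.001]
force: [0.9, -0.6, -0.8]
width: 0.0486
gripper_force: 12.0
```

Request:
{"fn": "move_arm", "kwargs": {"rows": "0 0 0 0.015 -0.03 0 0.04;0 0 0 0.015 -0.03 0 0.04;0 0 0 0.015 -0.03 0 0.04;0 0 0 0.01 -0.025 0 0.04;0 0 0 0.006 -0.018 0 0.04;0 0 0 0 0 0 0.04;0 0 0 0 0 0 0.04"}}

```text
t: 6.08
eef_pos: [0.5499, 0.0676, 0.1394]
ee_rot: [3.141, 0.001, -0.0]
force: [-0.3, 0.9, -1.5]
width: 0.0489
gripper_force: 12.0
```

```bash
python3 - <<'E'
from h import *
cv2.imwrite("pics/c3.png",cv2.resize(arm.grab_frame("scene")[0][150:380,200:440],None,fx=2.4,fy=2.4))
print(arm.get_state()["eef_pos"])
E
```

```text
[0.54994148 0.06742916 0.13951157]
```

View pics/c3.png

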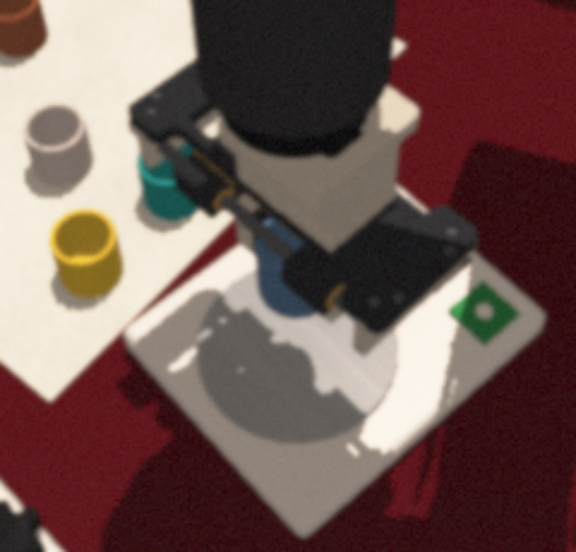

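The blue cup (about (290,280)) hangs upright in the fingers over the plate. Lowering it.

Request:
{"fn": "move_arm", "kwargs": {"rows": "0 0 0 0 0 0.03 0.04;0 0 0 0 0 0.03 0.04;0 0 0 0 0 0.015 0.04;0 0 0 0 0 0.005 0.04;0 0 0 0 0 0 0.04;0 0 0 0 0 0 0.04"}}

```text
t: 6.88
eef_pos: [0.5511, 0.0682, 0.0605]
ee_rot: [-3.141, -0.002, -0.0]
force: [-0.6, -0.1, -1.3]
width: 0.0485
gripper_force: 12.0
```

Request:
{"fn": "move_arm", "kwargs": {"rows": "0 0 0 0 0 0.001 0.04;0 0 0 0 0 0.001 0.04;0 0 0 0 0 0.001 0.04;0 0 0 0 0 0.001 0.04;0 0 0 0 0 0 0.04"}}

```text
t: 7.5
eef_pos: [0.5504, 0.068, 0.0557]
ee_rot: [3.142, -0.0, -0.0]
force: [-0.1, 0.7, 0.9]
width: 0.0484
gripper_force: 12.0
```

Request:
{"fn": "move_arm", "kwargs": {"rows": "0 0 0 0 0 0 0.052;0 0 0 0 0 0 0.056;0 0 0 0 0 0 0.06;0 0 0 0 0 0 0.0876;0 0 0 0 0 0 0.0876;0 0 0 0 0 0 0.0876;0 0 0 0 0 0 0.0876"}}

```text
t: 8.38
eef_pos: [0.5504, 0.068, 0.0556]
ee_rot: [3.142, 0.0, -0.0]
force: [-0.9, -0.6, 0.6]
width: 0.0868
gripper_force: 0.0
```

Request:
{"fn": "move_arm", "kwargs": {"rows": "0 0 0 0 0 -0.01 0.0876;0 0 0 0 0 -0.03 0.0876;0 0 0 0 0 -0.04 0.0876;0 0 0 0 0 -0.04 0.0876;0 0 0 0 0 0 0.0876"}}

```text
t: 9.0
eef_pos: [0.5525, 0.0687, 0.1799]
ee_rot: [-3.139, -0.007, 0.0]
force: [0.1, 0.3, -0.9]
width: 0.0876
gripper_force: 0.0
```

Request:
{"fn": "move_arm", "kwargs": {"rows": "0 0 0 -0.028 -0.017 0 0;0 0 0 -0.028 -0.017 0 0;0 0 0 -0.028 -0.017 0 0;0 0 0 -0.028 -0.017 0 0;0 0 0 0 0 0.03 0;0 0 0 0 0 0.03 0;0 0 0 0 0 0 0;0 0 0 0 0 0 0"}}

```text
t: 10.0
eef_pos: [0.4389, 0.1362, 0.1164]
ee_rot: [-3.142, -0.001, -0.0]
force: [-0.4, -0.4, 0.6]
width: 0.0132
gripper_force: 0.0
```

```bash
python3 - <<'E'
from h import *
t=arm.grab_frame("top")[0][125:235,225:335];s=arm.grab_frame("scene")[0][200:380,245:425]
cv2.imwrite("pics/c4.png",np.hstack([cv2.resize(t,(400,400)),cv2.resize(s,(400,400))]))
S=arm.get_state();print(S["eef_pos"],S["force"],S["width"],arm.finger_overhang)
E
```

```text
[0.43914814 0.13644124 0.11669994] [ 0.19838302 -0.72830011  0.69024069] 0.005316163571843452 0.008
```

View pics/c4.png

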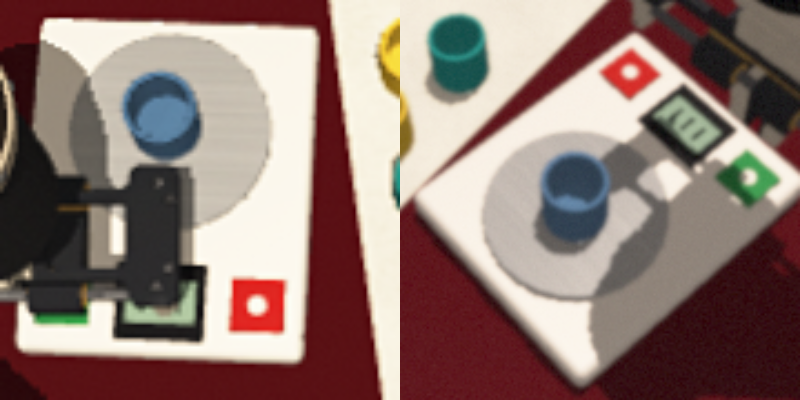

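The cup stands upright on the plate: scene half (575,195), base near the plate middle. The closed fingers are above the green key at (745,178), far from the red one. Coming down to just above the key.

Request:
{"fn": "move_arm", "kwargs": {"rows": "0 0 0 0 0 0.03 0;0 0 0 0 0 0.025 0;0 0 0 0 0 0.012 0;0 0 0 0 0 0.005 0;0 0 0 0 0 0 0;0 0 0 0 0 0 0"}}

```text
t: 10.85
eef_pos: [0.4389, 0.1364, 0.0443]
ee_rot: [-3.141, -0.001, -0.0]
force: [-0.5, 1.3, -0.2]
width: 0.0007
gripper_force: 0.0
```

Request:
{"fn": "move_arm", "kwargs": {"rows": "0 0 0 0 0 0.001 0;0 0 0 0 0 0.001 0;0 0 0 0 0 0.001 0;0 0 0 0 0 0 0;0 0 0 0 0 0 0"}}

```text
t: 11.48
eef_pos: [0.4384, 0.136, 0.0405]
ee_rot: [3.142, 0.0, -0.0]
force: [0.0, 0.3, -0.3]
width: 0.0005
gripper_force: 0.0
```

Request:
{"fn": "move_arm", "kwargs": {"rows": "0 0 0 0 0 0.001 0;0 0 0 0 0 0.001 0;0 0 0 0 0 0 0;0 0 0 0 0 0 0"}}

```text
t: 11.98
eef_pos: [0.4385, 0.1361, 0.0387]
ee_rot: [-3.141, -0.0, -0.0]
force: [-2.0, -0.2, 4.7]
width: 0.0002
gripper_force: 2.3
```

Request:
{"fn": "move_arm", "kwargs": {"rows": "0 0 0 0 0 0.0006 0;0 0 0 0 0 0 0;0 0 0 0 0 0 0;0 0 0 0 0 0 0"}}

```text
t: 12.48
eef_pos: [0.4385, 0.1361, 0.0382]
ee_rot: [-3.141, -0.0, -0.0]
force: [-2.0, 0.6, 8.3]
width: 0.0007
gripper_force: 3.9
```

Request:
{"fn": "move_arm", "kwargs": {"rows": "0 0 0 0 0 0.0004 0;0 0 0 0 0 0 0;0 0 0 0 0 0 0;0 0 0 0 0 0 0;0 0 0 0 0 0 0"}}

```text
t: 13.1
eef_pos: [0.4385, 0.1361, 0.0382]
ee_rot: [-3.141, -0.0, 0.0]
force: [-3.0, -0.9, 12.0]
width: 0.0001
gripper_force: 6.3
```

Request:
{"fn": "move_arm", "kwargs": {"rows": "0 0 0 0 0 -0.005 0;0 0 0 0 0 -0.02 0;0 0 0 0 0 -0.04 0;0 0 0 0 0 -0.05 0;0 0 0 0 -0.05 0 0;0 0 0 0 -0.05 0 0;0 0 0 0 -0.05 0 0;0 0 0 0 0 0 0"}}

```text
t: 14.1
eef_pos: [0.4384, 0.2888, 0.1521]
ee_rot: [3.142, -0.0, 0.002]
force: [-0.1, -0.5, -1.0]
width: 0.0005
gripper_force: 0.0
```

```bash
python3 - <<'E'
from h import *
t=arm.grab_frame("top")[0][125:235,225:335];s=arm.grab_frame("scene")[0][200:380,245:425]
cv2.imwrite("pics/c5.png",np.hstack([cv2.resize(t,(400,400)),cv2.resize(s,(400,400))]))
S=arm.get_state();print(S["eef_pos"],S["force"],abs(S["qd"]).max())
E
```

```text
[0.43790984 0.28605533 0.15188394] [ 0.18319387 -0.24726135 -0.0601996 ] 0.020621739330408784
```

View pics/c5.png

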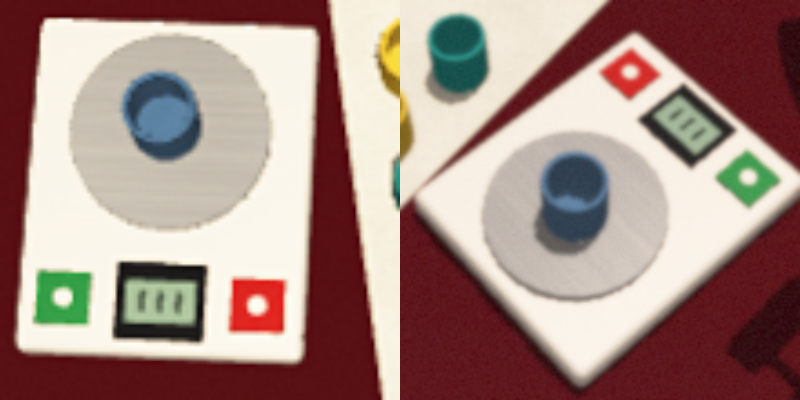

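The blue cup stands upright near the plate's middle (base about (575,220) against plate centre (575,215)). The key is released and the arm is clear.

```bash
python3 -c "
from station import arm
print(arm.job_done())"
```

```text
the job is handed in; nothing more can be done
None
```

I set the blue cup upright near the middle of the scale's plate, pressed the green tare key to about 12 N and released it, kept clear of the red key, and handed the job in at about 14 s; no verdict came back.

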